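# Clear the miscasts and close up the tooth replica

### The arm

A 7-joint arm with a two-finger parallel gripper is mounted at the origin on the work surface. World frame = base frame: x ahead of the robot, y to its left, z up, the work surface at z = 0. Lengths are in m, angles in rad, forces in N, time in s.
With the tool pointing down it reaches from about 0.425 to 0.95 m from the base axis. Payload 16.7 kg.
Tool frame: the origin (TCP) lies at the very end of the fingers, on their centre line; the grasp point (between the pads) lies 19 mm behind it (env.hold_point_z is the distance from the TCP to the grasp point, in m); z points along the fingers, y is the line along which they close (so a half turn about z gives the same grasp; the last joint's range is limited). The gripper opens to 94 mm and grips with 3 to 60 N. Pads are 16 mm wide; open, the fingers measure 119 mm over their backs; the gripper's body (75 mm by 177 mm) begins 78 mm behind the grasp point.
Start: joints at [-1.329, 0.426, 0.074, 1.606, -0.034, 1.111, -0.067], TCP at [0.258, 0.624, 0.205] pointing down, gripper open.
Joint ranges: [-2.85, 2.85], [-0.5, 2.14], [-1.23, 1.37], [0.21, 2.46], [-1.02, 4.16], [0.16, 2.05], [-2.73, 2.73]. Speed limits (rad/s): [1.89, 1.89, 2.39, 2.39, 3.01, 3.01, 3.01].

### API

Orientations are given as a unit quaternion [w, x, y, z].
In Python, from workcell import env, vision, spot_in, spot_point gives the robot as it stands. The module is installed in compiled form; this text tells all that it offers.
- The arm moves only by the tool move_arm, never from a script. Its argument "moves" is a list of rows, each a list of 5 numbers: the closure, from -1 (fully open) to 1 (shut), then the shift along the tool's x, y, z normalised to -1 to 1, where 1 is 0.2 m, then the turn about the tool's z normalised to -1 to 1, where 1 is 90 degrees. In form: [[gripper, dx, dy, dz, roll], ...]. A call has 1 to 20 rows; each row is the pose to reach, as a shift and turn from the pose commanded when the call began, along the tool's axes at that moment; what a row does not reach only later rows make up. A row lasts 1/10 s, in which the tool goes at most 50 mm and 8.59 degrees, less where a joint would pass 70% of its speed; a pose out of reach is approached as far as the arm can. A call with a number of a shift or a turn outside -1 to 1 is refused whole. A call with a gripper value outside its range is refused whole. The fingers move at their own pace and stop on an object; "force" is the grip in N (left out, the last holds). Time passes only in rows, so rows that repeat a pose let the fingers close. It gives the time, the measured TCP pose, the force, the opening and the grip force at its end, in the units of the state.
- env.get_state(): the state, without advancing time (a new reading comes with each control period).
- vision.grab_frame(name): name is "side" or "top"; returns (picture, depth): 480x640x3 uint8, red, green, blue; 480x640 float32, m along the optical axis (not along the pixel's ray), 0 where there is no reading.
- vision.get_calibration(name): a dict with "mtx" (3x3 intrinsics, pixels), "cam_to_world" (4x4, takes a point from camera to world coordinates). Camera axes: x right, y up, looking along -z (the intrinsics and any distortion apply to the point x, -y, -z); pixel columns grow to the right and rows downward; lengths in m; the calibration is good to about 2 mm. A picture is of the moment at which its call begins. get_calibration takes no time and is no camera call.
- env.close_job(): hands the job in; it is judged then, once.
Trained networks look in the newest picture that a camera, given by its name, has taken for a name from the list of things; names that differ only in an ending like _2 or _b are one class to them, and where a whole thing is asked for, a point or a joint stands for the part that bears it (a point fixed in the world has none). Each returns a list of dicts, best first, with "conf" (0 to 1); they miss things now and then, are a little off and sometimes report something else, mostly with a low value. They report only what shows in the picture. A call takes as long as a camera call. They do not tell look-alikes from the thing itself.
- spot_in(camera, label): "position" ([column, row] in pixels, amid what is visible of it).
- spot_point(camera, label): "position" ([column, row] in pixels: a listed point, or the origin of a listed thing).
The state is a dict: "time_s": time; "q": joint angles; "dq": joint speeds; "effort": joint torques, N m; "ee_pos": TCP position; "tool_rot": TCP orientation; "wrist_force": force on the tool from outside, world axes, zero at the start; "ft_torque": the same for the moment, N m; "grip_width": finger opening in m; "gripper_force": force on a finger pad.
Only numpy, scipy, OpenCV 4.12 (cv2) and the standard library are available. Lean on these libraries where they do the work, as an engineer would, in place of code of your own. Each camera call takes 0.05 s, during which the arm holds its last target. There are 200 camera calls.

### The job

On this fossil lab bench, drop the two miscast pieces of the tooth replica (the short, smooth-topped ones with a broken step) into the slatted wooden reject crate. Put the good loose half (the longer one with cross ridges) against the half that is screwed to the bench: standing on its base, in line with it, its flat end butted flush against the flat face so that no gap is left. Leave the other things on the bench where they stand.

Things in the scene. Friction and masses are not known exactly. Their poses are not given: they have to be found in the camera images.
- fixed_half: Rear half of a plaster replica of a mammoth molar, fixed to the bench: a block 80 long (x) x 50 wide (y) x 45 high with five low cross ridges (along y, to 53 high) on top. Origin: centre of its underside, on the bench (z = 0). Its flat free face is the +x end (x = +40). A steel angle 56 wide, 60 high holds the other end and reaches to x = -69.
- fixed_face (a point): Centre of the flat free face of the fixed half: x = +40, 22.5 above the bench. Axes as fixed_half: x points out of the face.
- good_half: Good loose half of the replica, 0.25 kg: 95 long (x) x 50 wide (y) x 45 high, five cross ridges (to 53 high) on top. Origin: centre of its underside. Parallel flat sides 50 apart from x = -47.5 to +27.5; flat end at x = -47.5; the +x end steps to a narrow blunt heel. Starts upright on the bench. Fitted, its axes match fixed_half's, origin 87.5 along +x from that one.
- good_face (a point): Centre of the flat end of the good half: x = -47.5, y = 0, 22.5 above its underside. Axes as good_half (so x points into the piece). When fitted, it coincides with fixed_face.
- crate: Open slatted wooden reject crate fixed to the bench, outside 220 (x) x 170 (y) x 90 high, walls and floor 6 thick, open at the top. Origin: centre of its underside, on the bench. It stands at the left or at the right of the bench.
- carton: Closed cardboard carton fixed to the bench, 214 (x) x 164 (y) x 77 high, across the bench from the crate. Origin: centre of its underside. An obstacle.
- jar: Amber glass jar, diameter 60, 85 high, upright and loose. Origin: centre of its underside. Leave alone.
- pen_box: Small loose cardboard box 90 (x) x 55 (y) x 35 high. Origin: centre of its underside. Leave alone.
- pot: Small white pot with a cap, diameter 42, 50 high, upright and loose. Origin: centre of its underside. Leave alone.
- water_bottle: Clear bottle, diameter 64, 190 high, upright and loose, at the back beside a long blue carton; a steel tray with the brown original fossil (86 high) is fixed at the back too. Origin: centre of its underside. Leave alone.
- brush: Brush 170 long lying along its x on the bench at the back, loose. Origin near the middle of its underside. Leave alone.
- miscast_a: One of two like miscasts, plaster, 0.18 kg: 72 long (x) x 50 wide (y), smooth top 45 high from x = -36 to +16, then a broken step 22 high to x = +36. Flat sides 50 apart. Origin: centre of its underside. Starts upright on the bench. The three loose pieces swap places: one stands before the fixed half's face, two nearer the robot.
- miscast_a_mid (a point): Middle of miscast_a, 22.5 above its origin.
- miscast_b: One of two like miscasts, plaster, 0.18 kg: 72 long (x) x 50 wide (y), smooth top 45 high from x = -36 to +16, then a broken step 22 high to x = +36. Flat sides 50 apart. Origin: centre of its underside. Starts upright on the bench. The three loose pieces swap places: one stands before the fixed half's face, two nearer the robot.
- miscast_b_mid (a point): Middle of miscast_b, 22.5 above its origin.
Things that resemble listed ones, but are neither listed nor needed, are in the scene too. What is shaped like the miscast_b but green, purple or red is not meant.

How it is judged:
By the outcome, as a careful person would: the job done as asked, in the order asked, and still so for the second after the job is handed in, with the robot touching nothing.
It also fails if it takes over 69 s, if anything falls off the work surface, if the arm or the gripper's body presses on something with over 40 N, if the wrist force passes 120 N, or if a joint passes its speed limit or range.

## Working session

There is one attempt and no reset: what is moved stays moved. The work goes in short steps, Python scripts to look and compute and a tool call to move; the robot and the scene stay as the last step left them, time stands still between calls to the robot, and variables do not carry over. Pictures are saved under pics/ and viewed, at most 10 in all, crops included, and the job is handed in when it is done.

Besides the shell and the picture viewer there is one more tool, called after "Call:" by a JSON object that holds its "fn" and its "kwargs". move_arm: Moves the arm, as the interface text tells. Its arguments: {"type":"object","properties":{"moves":{"type":"array"},"force":{"type":"number"}},"required":["moves"]}

```bash
mkdir -p pics
cat > h.py <<'E'
import numpy as np, cv2
from workcell import env, vision, spot_in, spot_point
def cloud(name,depth):
    c=vision.get_calibration(name);K=np.array(c["mtx"]);T=np.array(c["cam_to_world"])
    v,u=np.mgrid[0:480,0:640]
    P=np.stack([(u-K[0,2])/K[0,0]*depth,-(v-K[1,2])/K[1,1]*depth,-depth],-1)
    W=P@T[:3,:3].T+T[:3,3]; W[depth==0]=np.nan
    return W
E
python3 - <<'E'
from h import *
for n in("top","side"):
    p,d=vision.grab_frame(n);cv2.imwrite(f"pics/{n}0.png",p[...,::-1]);np.save(n+"0.npy",d)
    W=cloud(n,d)
    print(n,np.round(np.array(vision.get_calibration(n)["cam_to_world"])[:3,3],3), {k:np.round(v,4).tolist() if k!='cam_to_world' else 0 for k,v in vision.get_calibration(n).items()})
    for l in("fixed_half","fixed_face","good_half","good_face","miscast_a","crate","carton","jar","pot","pen_box"):
        for r in spot_point(n,l)[:3]:
            c,w=np.array(r["position"]).round().astype(int); 
            print(l,round(r["conf"],2),c,w,W[min(max(w,0),479),min(max(c,0),639)].round(3))
s=env.get_state();print(s)
E
```

```text
top [0.336 0.021 1.25 ] {'mtx': [[592.3764, 0.0, 320.5816], [0.0, 592.3764, 248.1285], [0.0, 0.0, 1.0]], 'cam_to_world': 0}
fixed_half 0.64 324 202 [ 0.62  -0.01   0.048]
fixed_face 0.62 289 192 [0.644 0.064 0.024]
good_half 0.79 324 204 [ 0.616 -0.01   0.046]
good_half 0.56 255 266 [0.482 0.128 0.04 ]
good_face 0.6 306 183 [ 0.672  0.029 -0.002]
miscast_a 0.95 254 267 [0.479 0.129 0.048]
miscast_a 0.87 187 327 [0.354 0.258 0.044]
miscast_a 0.82 171 392 [0.226 0.282 0.042]
crate 0.56 498 243 [ 0.552 -0.387  0.007]
carton 0.72 144 227 [0.55  0.35  0.075]
jar 0.94 322 290 [ 0.433 -0.01   0.086]
pen_box 0.63 406 202 [ 0.629 -0.184  0.034]
side [ 0.082 -0.685  0.842] {'mtx': [[469.4301, 0.0, 325.1687], [0.0, 469.4301, 238.8502], [0.0, 0.0, 1.0]], 'cam_to_world': 0}
fixed_half 0.63 352 214 [0.637 0.067 0.022]
fixed_face 0.68 353 211 [0.639 0.066 0.032]
good_half 0.72 369 239 [ 0.611 -0.046  0.038]
good_half 0.62 411 282 [ 0.613 -0.206  0.037]
good_face 0.97 368 219 [0.645 0.008 0.046]
miscast_a 0.77 294 225 [0.483 0.104 0.025]
miscast_a 0.75 247 256 [0.336 0.071 0.019]
miscast_a 0.74 343 
[... 311 characters left out ...]
2,  0.42609494,  0.07391903,  1.60599292, -0.03411459,
        1.11077407, -0.06711074]), 'dq': array([ 7.31040501e-04, -1.32631740e-03, -3.38812087e-05,  1.37539444e-03,
        2.83836970e-04, -5.50486589e-04,  1.35695444e-03]), 'effort': array([-2.04888005e-03, -9.35527468e+01,  3.66309330e+00, -4.54569662e+01,
       -4.90944274e-02,  1.29641386e-02, -2.40500918e-05]), 'ee_pos': array([0.25775278, 0.62382452, 0.20547386]), 'tool_rot': array([-1.93928516e-05,  1.94685376e-01,  9.80865742e-01, -2.54498057e-06]), 'wrist_force': array([-0.80621267,  0.30144754, -0.73944648]), 'ft_torque': array([-0.00925697, -0.02529166, -0.00866506]), 'gripper_force': 0.0, 'grip_width': 0.09396691567204918}
```

View pics/top0.png

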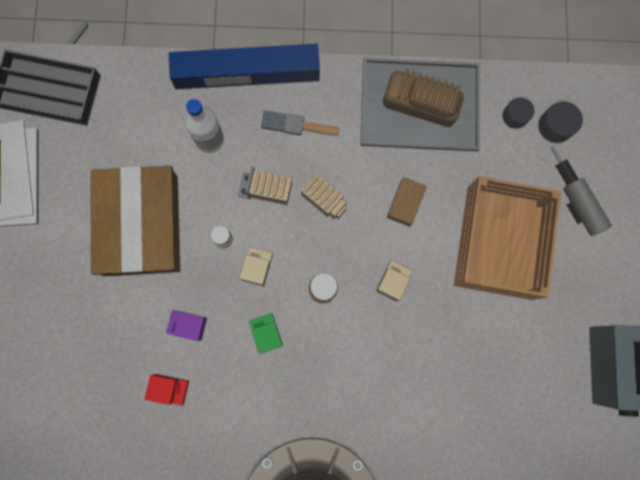

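View pics/side0.png

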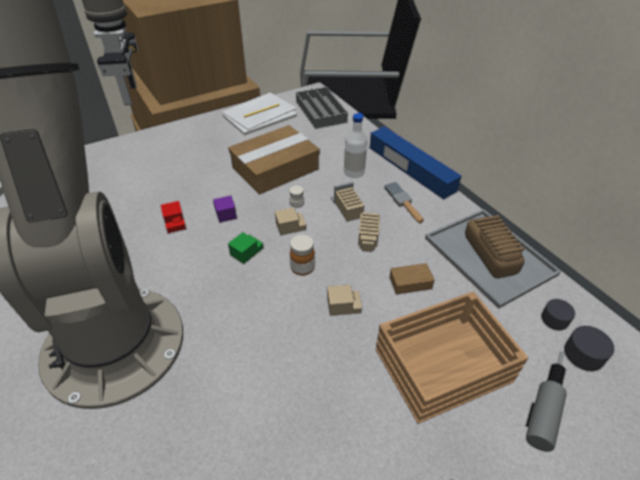

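The top view shows the fixed half near (270,186) with its free face to the right at about (290,188). The good half is at (325,197), the miscasts at (256,266) and (395,281), the jar between them at (323,288), and the crate on the right at (508,238). The side view shows both miscasts upright.

```bash
cat >> h.py <<'E'
def seg(W,c,r,zlo,zhi):
    m=(W[...,2]>zlo)&(W[...,2]<zhi)&(np.hypot(W[...,0]-c[0],W[...,1]-c[1])<r)
    n,l,st,_=cv2.connectedComponentsWithStats(m.astype(np.uint8))
    k=1+np.argmax(st[1:,4]); return W[l==k]
def rect(P):
    (cx,cy),(w,h),a=cv2.minAreaRect((P[:,:2]*1000).astype(np.float32))
    if w<h: w,h,a=h,w,a+90
    return np.round([cx,cy,w,h,(a+90)%180-90],1)
E
python3 - <<'E'
from h import *
T=cloud("top",np.load("top0.npy"));S=cloud("side",np.load("side0.npy"))
for nm,c,r in(("fixed",(.645,.115),.075),("good",(.62,-.012),.065),("mA",(.48,.128),.06),("mB",(.455,-.145),.06),("jar",(.433,-.01),.05),("pot",(.545,.2),.04),("pen",(.625,-.185),.065)):
    for n,W in(("T",T),("S",S)):
        for z in((.012,.07),(.035,.07),(.012,.028)):
            P=seg(W,c,r,*z); print(nm,n,z,len(P),rect(P),np.round(P.mean(0)*1000,1), round(np.percentile(P[:,2],95)*1000,1))
P=T[(T[...,2]>.07)&(T[...,2]<.12)&(abs(T[...,0]-.55)<.16)&(abs(T[...,1]+.38)<.16)];print("crate",rect(P))
P=T[(abs(T[...,2])<.005)&(abs(T[...,0]-.4)<.2)&(abs(T[...,1])<.2)];print("bench z",P[:,2].mean())
p=cv2.imread("pics/top0.png")[140:320,220:430];cv2.imwrite("pics/c0.png",cv2.resize(p,None,fx=3.3,fy=3.3,interpolation=cv2.INTER_CUBIC))
E
```

```text
fixed T (0.012, 0.07) 1173 [654.3 113.8 101.9  57.1  81.7] [648.7 108.1  46.7] 59.5
fixed T (0.035, 0.07) 1054 [652.3 106.5  86.1  57.   80.3] [650.3 107.9  49.3] 59.9
fixed T (0.012, 0.028) 50 [626.3 104.1  65.5   2.3  79.5] [626.6 104.6  20.3] 26.9
fixed S (0.012, 0.07) 759 [652.  107.3  94.6  57.9  77.6] [647.  102.2  42.2] 57.9
fixed S (0.035, 0.07) 557 [651.5 107.4  94.5  57.8  77. ] [650.4 107.1  48.9] 58.8
fixed S (0.012, 0.028) 137 [633.8 100.3  98.8  44.2 -69.7] [637.   91.3  20.2] 26.7
good T (0.012, 0.07) 1139 [632.8 -12.5  95.5  51.2  51.2] [630.9 -10.   44.9] 55.6
good T (0.035, 0.07) 995 [633.7 -11.5  92.5  51.1  51.5] [633.9  -8.9  47.7] 55.8
good T (0.012, 0.028) 68 [6.139e+02 4.000e-01 9.480e+01 1.150e+01 6.020e+01] [612.4  -1.8  19.9] 26.9
good S (0.012, 0.07) 682 [632.5 -15.2  94.7  49.8  51.1] [627.4 -21.3  42.2] 53.6
good S (0.035, 0.07) 530 [634.3 -13.   89.   49.6  51.3] [632.9 -14.6  47.2] 53.9
good S (0.012, 0.028) 92 [610.4 -41.4  47.8  25.9 -38. ] [606.4 -44.7  20.5] 27.4
mA T (0.012, 0.07) 877 [484.2 127.4  72.4  50.5 -13.2] [481.6 126.7  39.2] 48.7
mA T (
[... 1826 characters left out ...]
47.1] 52.5
pot S (0.012, 0.028) 87 [540.5 195.4  41.2  29.9 -29.8] [538.8 190.7  20.4] 27.0
pen T (0.012, 0.07) 1154 [ 631.9 -185.6   91.7   55.2  -20.2] [ 629.8 -184.3   35. ] 39.7
pen T (0.035, 0.07) 675 [ 631.8 -185.4   90.6   54.8  -19.9] [ 631.2 -184.6   37.3] 40.3
pen T (0.012, 0.028) 44 [ 590.8 -169.2   52.4    3.7   67.8] [ 590.5 -169.7   20.3] 27.4
pen S (0.012, 0.07) 984 [ 633.4 -186.3   91.5   58.2  -19.3] [ 628.7 -190.9   31.4] 36.9
pen S (0.035, 0.07) 296 [ 632.9 -186.5   89.1   55.8  -21.2] [ 634.6 -187.    36.1] 37.6
pen S (0.012, 0.028) 205 [ 615.1 -199.9  103.4   46.9  -52.5] [ 617.8 -202.5   20. ] 27.2
crate [ 552.9 -390.   221.8  173.    -8.4]
bench z 0.0005672009052207496
```

View pics/c0.png

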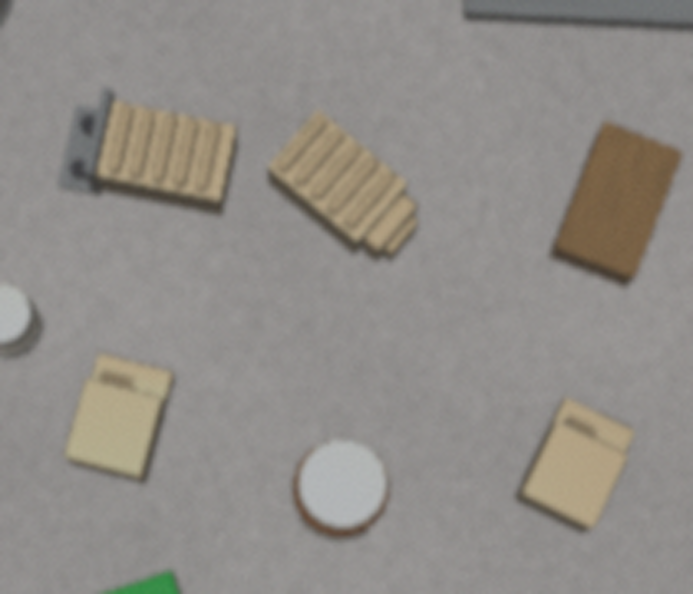

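Both miscasts sit with tops at 45 mm and their steps facing away from the robot. The good half lies at yaw of about -129° and needs about -99°. First move: towards miscast A, at the left.

```bash
cat >> h.py <<'E'
def plan(x,y,z,yaw_y):
    "target TCP in mm and world yaw (deg) of the closing line -> dx,dy,dz,roll"
    s=env.get_state();w,a,b,c=s["tool_rot"]
    from scipy.spatial.transform import Rotation as R
    M=R.from_quat([a,b,c,w]).as_matrix()
    d=M.T@(np.array([x,y,z])/1000-s["ee_pos"])/.2
    cy=np.degrees(np.arctan2(M[1,1],M[0,1])); r=(cy-yaw_y+90)%180-90
    print("t",round(s["time_s"],2),"pos",(s["ee_pos"]*1000).round(1),"yawy",cy.round(2),"->",d.round(4),"roll",round(r/90,4),"w",round(s["grip_width"],4))
E
python3 - <<'E'
from h import *
T=cloud("top",np.load("top0.npy"));S=cloud("side",np.load("side0.npy"))
# fixed half without bracket: project along axis
for W in(T,S):
    P=seg(W,(.645,.115),.075,.012,.057)
    for a in(-98,-99,-100,-101):
        u=np.array([np.cos(np.radians(a)),np.sin(np.radians(a))]);v=np.array([-u[1],u[0]])
        s=P[:,:2]@u*1000;t=P[:,:2]@v*1000
        k=(s>s.max()-75)
        # low-ish and high side lines
        bins=[(s[k]>s.max()-75+i*12)&(s[k]<s.max()-63+i*12) for i in range(6)]
        lo=[np.percentile(t[k][b],2) for b in bins];hi=[np.percentile(t[k][b],98) for b in bins]
        print(a,"smax",np.percentile(s,[98,99.5]).round(1),"lo",np.round(lo,1),"hi",np.round(hi,1))
plan(477,129,150,76.5)
E
```

```text
-98 smax [-153.8 -153. ] lo [606.4 606.1 605.6 605.5 604.9 604.3] hi [655.3 655.  654.3 654.1 654.4 653.5]
-99 smax [-164.7 -164.2] lo [602.5 602.3 602.1 602.  601.7 601.3] hi [651.3 651.2 650.7 650.7 651.2 650.6]
-100 smax [-175.5 -175.2] lo [598.2 598.5 598.3 598.5 598.5 598.4] hi [647.2 647.2 646.9 647.1 647.9 647.5]
-101 smax [-186.4 -186. ] lo [593.7 594.3 594.3 594.7 595.  595.1] hi [643.6 642.5 642.9 643.3 644.3 644.4]
-98 smax [-152.1 -150.7] lo [607.8 607.  606.8 606.8 605.7 606. ] hi [652.7 652.5 651.9 652.7 651.1 654.9]
-99 smax [-163.2 -161.9] lo [603.8 603.7 603.2 603.4 602.7 603.2] hi [648.6 648.9 648.5 649.8 648.1 652. ]
-100 smax [-174.1 -172.6] lo [599.7 599.8 599.4 599.9 599.4 600.2] hi [644.5 645.  644.8 646.3 647.1 649. ]
-101 smax [-185.  -183.5] lo [595.3 595.6 595.5 596.2 596.1 597. ] hi [640.2 641.  641.  642.7 643.7 645.8]
t 1.1 pos [257.8 623.8 205.5] yawy 67.55 -> [-1.9581 -1.8679  0.2773] roll -0.0995 w 0.094
```

Call:
{"fn": "move_arm", "kwargs": {"moves": [[-1,-0.98,-0.93,0.1,-0.1],[-1,-0.98,-0.93,0.1,-0.1],[-1,-0.98,-0.93,0.1,-0.1],[-1,-0.98,-0.93,0.1,-0.1],[-1,-0.98,-0.93,0.1,-0.1],[-1,-0.98,-0.93,0.1,-0.1],[-1,-0.98,-0.93,0.1,-0.1],[-1,-0.98,-0.93,0.1,-0.1]]}}

```text
time_s: 1.9
ee_pos: [0.3679, 0.3774, 0.1858]
tool_rot: [0.0, 0.117, 0.993, 0.0]
wrist_force: [-0.2, -0.0, 0.6]
grip_width: 0.0937
gripper_force: 0.0
```

```bash
python3 -c "
from h import *
plan(477,129,130,76.5)"
```

```text
t 1.9 pos [367.9 377.4 185.8] yawy 76.52 -> [-0.8199 -1.0807  0.2782] roll 0.0002 w 0.0937
```

Call:
{"fn": "move_arm", "kwargs": {"moves": [[-1,-0.82,-1,0.2,0],[-1,-0.82,-1,0.2,0],[-1,-0.82,-1,0.2,0],[-1,-0.82,-1,0.2,0],[-1,-0.82,-1,0.2,0],[-1,-0.82,-1,0.2,0],[-1,-0.82,-1,0.2,0],[-1,-0.82,-1,0.2,0]]}}

```text
time_s: 2.7
ee_pos: [0.4807, 0.1462, 0.1455]
tool_rot: [-0.0, 0.116, 0.993, 0.0]
wrist_force: [-0.5, 0.0, 0.1]
grip_width: 0.094
gripper_force: 0.0
```

```bash
python3 -c "
from h import *
plan(477,129,12,76.5)"
```

```text
t 2.7 pos [480.7 146.2 145.5] yawy 76.64 -> [-0.0021 -0.0879  0.6673] roll 0.0016 w 0.094
```

Call:
{"fn": "move_arm", "kwargs": {"moves": [[-1,0,-0.09,0.1,0],[-1,0,-0.09,0.2,0],[-1,0,-0.09,0.4,0],[-1,0,-0.09,0.6,0],[-1,0,-0.09,0.67,0],[-1,0,-0.09,0.67,0],[1,0,-0.09,0.67,0],[1,0,-0.09,0.67,0],[1,0,-0.09,0.67,0],[1,0,-0.09,0.67,0],[1,0,-0.09,0.67,0],[1,0,-0.09,0.67,0],[1,0,-0.09,0.67,0],[1,0,-0.09,0.67,0]], "force": 20}}

```text
time_s: 4.1
ee_pos: [0.4769, 0.1271, 0.0118]
tool_rot: [0.0, 0.117, 0.993, 0.0]
wrist_force: [-1.0, 1.7, 7.2]
grip_width: 0.05
gripper_force: 20.0
```

Call:
{"fn": "move_arm", "kwargs": {"moves": [[1,0,0,-0.1,0],[1,0,0,-0.3,0],[1,0,0,-0.5,0],[1,0,0,-0.7,0],[1,0,0,-0.7,0],[1,-0.06,-0.2,-0.7,0],[1,-0.13,-0.45,-0.7,0],[1,-0.2,-0.7,-0.7,0],[1,-0.28,-0.95,-0.7,0]]}}

```text
time_s: 5.0
ee_pos: [0.4856, -0.0664, 0.1509]
tool_rot: [-0.0, 0.117, 0.993, -0.0]
wrist_force: [1.7, 0.7, -1.5]
grip_width: 0.0496
gripper_force: 20.0
```

Call:
{"fn": "move_arm", "kwargs": {"moves": [[1,-0.06,-0.2,0,0],[1,-0.13,-0.45,0,0],[1,-0.2,-0.7,0,0],[1,-0.28,-0.95,0,0],[1,-0.28,-0.95,0,0]]}}

```text
time_s: 5.5
ee_pos: [0.4953, -0.2687, 0.1509]
tool_rot: [-0.0, 0.12, 0.993, -0.001]
wrist_force: [0.0, -0.8, -2.0]
grip_width: 0.0497
gripper_force: 20.0
```

```bash
python3 -c "
from h import *
plan(503,-382,150,81.6)"
```

```text
t 5.5 pos [ 495.3 -268.7  150.9] yawy 76.18 -> [-0.1729 -0.541   0.0058] roll -0.0602 w 0.0497
```

Call:
{"fn": "move_arm", "kwargs": {"moves": [[1,-0.09,-0.27,0,-0.03],[1,-0.17,-0.54,0,-0.06],[1,-0.17,-0.54,0,-0.06],[1,-0.17,-0.54,0.2,-0.06],[1,-0.17,-0.54,0.4,-0.06],[1,-0.17,-0.54,0.6,-0.06],[1,-0.17,-0.54,0.64,-0.06],[1,-0.17,-0.54,0.64,-0.06],[-0.2,-0.17,-0.54,0.64,-0.06],[-0.2,-0.17,-0.54,0.64,-0.06],[-0.2,-0.17,-0.54,0.64,-0.06],[-0.2,-0.17,-0.54,0.64,-0.06],[-0.2,-0.17,-0.54,0.5,-0.06],[-0.2,-0.17,-0.54,0.25,-0.06],[-1,-0.17,-0.54,0,-0.06],[-1,-0.17,-0.54,0,-0.06]]}}

```text
time_s: 7.1
ee_pos: [0.5071, -0.3777, 0.1585]
tool_rot: [0.004, 0.071, 0.997, -0.002]
wrist_force: [0.0, -1.0, 0.4]
grip_width: 0.0694
gripper_force: 0.0
```

```bash
python3 -c "
from h import *
# miscast B grasp point: local x -8, yaw -24.7
plan(463.2-8*.909,-162+8*.418,150,65.3)"
```

```text
t 7.1 pos [ 507.1 -377.7  158.5] yawy 81.91 -> [0.4078 1.0484 0.0354] roll 0.1846 w 0.0694
```

Call:
{"fn": "move_arm", "kwargs": {"moves": [[-1,0.1,0.25,0,0.06],[-1,0.2,0.5,0,0.12],[-1,0.3,0.75,0,0.18],[-1,0.4,1,0,0.18],[-1,0.4,1,0,0.18],[-1,0.4,1,0,0.18]]}}

```text
time_s: 7.7
ee_pos: [0.4533, -0.1635, 0.1518]
tool_rot: [0.0, 0.208, 0.978, 0.001]
wrist_force: [-0.6, -0.5, -0.2]
grip_width: 0.0942
gripper_force: 0.0
```

```bash
python3 -c "
from h import *
plan(463.2-8*.909,-162+8*.418,12,65.3)"
```

```text
t 7.7 pos [ 453.3 -163.5  151.8] yawy 65.97 -> [-0.0018  0.0263  0.6991] roll 0.0075 w 0.0942
```

Call:
{"fn": "move_arm", "kwargs": {"moves": [[-1,0,0.025,0.2,0.007],[-1,0,0.025,0.4,0.007],[-1,0,0.025,0.6,0.007],[-1,0,0.025,0.7,0.007],[-1,0,0.025,0.7,0.007],[1,0,0.025,0.7,0.007],[1,0,0.025,0.7,0.007],[1,0,0.025,0.7,0.007],[1,0,0.025,0.7,0.007],[1,0,0.025,0.7,0.007],[1,0,0.025,0.7,0.007],[1,0,0.025,0.7,0.007],[1,0,0.025,0.5,0.007],[1,0,0.025,0.25,0.007],[1,0,0.025,0,0.007],[1,0,0.025,0,0.007]], "force": 20}}

```text
time_s: 9.3
ee_pos: [0.4582, -0.1625, 0.1567]
tool_rot: [0.004, 0.216, 0.976, 0.001]
wrist_force: [0.0, -0.1, -4.5]
grip_width: 0.0497
gripper_force: 20.0
```

```bash
python3 -c "
from h import *
plan(594,-395,150,81.6)
p,d=vision.grab_frame('top');np.save('top1.npy',d)
W=cloud('top',d);k=(W[...,2]>.012)&(W[...,2]<.065)
u=np.radians(-8.4);R=np.array([[np.cos(u),np.sin(u)],[-np.sin(u),np.cos(u)]])
L=(W[...,:2]-[.5525,-.390])@R.T
k&=(abs(L[...,0])<.098)&(abs(L[...,1])<.073)
print('in crate (local):',k.sum(),rect(np.c_[L[k],W[k][:,2]]),W[k][:,2].max())
"
```

```text
t 9.3 pos [ 458.2 -162.5  156.7] yawy 65.08 -> [-1.1055 -0.7683  0.0391] roll -0.1835 w 0.0497
in crate (local): 165 [ -0.2  -0.6 195.4 144.6   0. ] 0.06419661329601123
```

Call:
{"fn": "move_arm", "kwargs": {"moves": [[1,-0.17,-0.12,0,-0.03],[1,-0.34,-0.24,0,-0.06],[1,-0.51,-0.36,0,-0.09],[1,-0.68,-0.48,0,-0.12],[1,-0.85,-0.6,0,-0.15],[1,-1,-0.7,0,-0.18],[1,-1,-0.7,0,-0.18]]}}

```text
time_s: 10.05
ee_pos: [0.5778, -0.3766, 0.1488]
tool_rot: [-0.001, 0.076, 0.997, -0.001]
wrist_force: [-0.9, 0.4, -2.4]
grip_width: 0.0496
gripper_force: 20.0
```

```bash
python3 -c "
from h import *
plan(594,-395,30,81.6)
p,d=vision.grab_frame('side');cv2.imwrite('pics/side1.png',p[...,::-1])
"
```

```text
t 10.05 pos [ 577.8 -376.6  148.8] yawy 81.25 -> [-0.0953 -0.0775  0.5939] roll -0.0039 w 0.0496
```

View pics/side1.png

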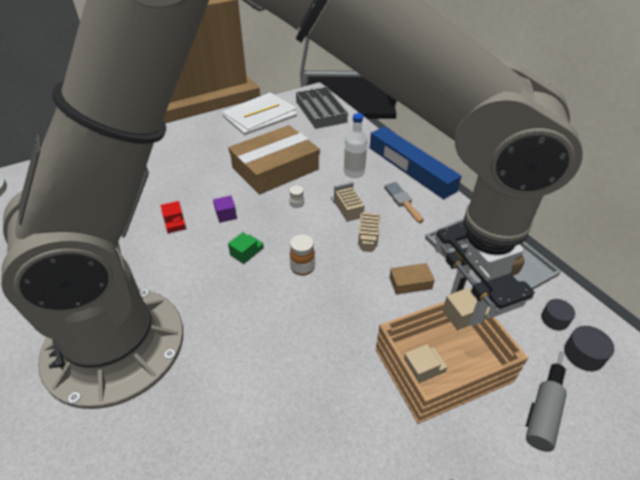

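The picture shows miscast A lying upright in the crate at (425,362), and miscast B held over the crate's far half at (465,307). Next: lower B and release.

Call:
{"fn": "move_arm", "kwargs": {"moves": [[1,-0.09,-0.08,0,0],[1,-0.09,-0.08,0.2,0],[1,-0.09,-0.08,0.4,0],[1,-0.09,-0.08,0.59,0],[1,-0.09,-0.08,0.59,0],[1,-0.09,-0.08,0.59,0],[-0.2,-0.09,-0.08,0.59,0],[-0.2,-0.09,-0.08,0.59,0],[-0.2,-0.09,-0.08,0.59,0],[-0.2,-0.09,-0.08,0.59,0],[-0.2,-0.09,-0.08,0.4,0],[-0.2,-0.09,-0.08,0.2,0],[-0.2,-0.09,-0.08,0,0],[-1,-0.09,-0.08,0,0]]}}

```text
time_s: 11.5
ee_pos: [0.5955, -0.3932, 0.1578]
tool_rot: [0.004, 0.076, 0.997, -0.002]
wrist_force: [-0.3, -0.5, 0.6]
grip_width: 0.0613
gripper_force: 0.0
```

```bash
python3 -c "
from h import *
plan(650,-13,150,141.3)
plan(650,-13,150,-38.7)
print(env.get_state()['q'].round(2))
"
```

```text
t 11.5 pos [ 595.5 -393.2  157.8] yawy 81.29 -> [0.0188 1.9206 0.0336] roll -0.6667 w 0.0613
t 11.5 pos [ 595.5 -393.2  157.8] yawy 81.29 -> [0.0188 1.9206 0.0336] roll -0.6667 w 0.0613
[ 0.13  0.58  0.54  1.58 -0.32  1.06  2.17]
```

Call:
{"fn": "move_arm", "kwargs": {"moves": [[-1,0,0.24,0,-0.08],[-1,0,0.48,0,-0.16],[-1,0,0.72,0,-0.24],[-1,0,0.96,0,-0.33],[-1,0,0.96,0,-0.33],[-1,0,0.96,0,-0.33]]}}

```text
time_s: 12.1
ee_pos: [0.6228, -0.2002, 0.1517]
tool_rot: [0.0, -0.183, 0.983, 0.0]
wrist_force: [0.2, -0.4, -0.2]
grip_width: 0.094
gripper_force: 0.0
```

```bash
python3 -c "
from h import *
plan(635.9,-9.6,130,141.3)
print(env.get_state()['q'].round(2))
p,d=vision.grab_frame('top');np.save('top1.npy',d);T=cloud('top',d)
p,d=vision.grab_frame('side');np.save('side1.npy',d);S=cloud('side',d)
for W in(T,S):
  for z in((.012,.07),(.035,.07)): print(rect(seg(W,(.62,-.012),.065,*z)))
"
```

```text
t 12.1 pos [ 622.8 -200.2  151.7] yawy 111.11 -> [-0.4045  0.8656  0.1087] roll -0.3354 w 0.094
[-0.08  0.46  0.4   1.72 -0.21  0.99  2.33]
[632.4 -12.4  95.   51.7  50.8]
[634.4 -10.6  89.6  51.   51. ]
[633.1 -14.3  96.7  49.7  51.2]
[635.4 -11.4  89.4  49.6  51.3]
```

Continuing this way would push joint 7 past its range, so I turn the other way and use the equivalent half-turn grasp.

Call:
{"fn": "move_arm", "kwargs": {"moves": [[-1,-0.1,0.2,0,0.09],[-1,-0.2,0.43,0,0.18],[-1,-0.3,0.65,0,0.27],[-1,-0.4,0.86,0,0.36],[-1,-0.4,0.86,0,0.45],[-1,-0.4,0.86,0,0.54],[-1,-0.4,0.86,0,0.63],[-1,-0.4,0.86,0,0.72],[-1,-0.4,0.86,0,0.81],[-1,-0.4,0.86,0,0.9],[-1,-0.4,0.86,0,0.9]]}}

```text
time_s: 13.3
ee_pos: [0.6355, -0.0137, 0.1514]
tool_rot: [0.0, 0.502, 0.865, -0.001]
wrist_force: [0.3, 0.3, -0.1]
grip_width: 0.094
gripper_force: 0.0
```

Call:
{"fn": "move_arm", "kwargs": {"moves": [[-1,0,0,0,0.09],[-1,0,0,0,0.18],[-1,0,0,0,0.27],[-1,0,0,0,0.36],[-1,0,0,0,0.45],[-1,0,0,0,0.54],[-1,0,0,0,0.63],[-1,0,0,0,0.72],[-1,0,0,0,0.765],[-1,0,0,0,0.765],[-1,0,0,0,0.765]]}}

```text
time_s: 14.4
ee_pos: [0.6354, -0.0129, 0.1514]
tool_rot: [0.0, 0.901, 0.434, -0.0]
wrist_force: [0.1, 0.2, 0.8]
grip_width: 0.0938
gripper_force: 0.0
```

```bash
python3 -c "
from h import *
plan(635.9,-9.6,12,-38.9)
print(env.get_state()['q'].round(2))
"
```

```text
t 14.4 pos [635.4 -12.9 151.4] yawy -38.61 -> [ 0.0147 -0.0083  0.6971] roll 0.0032 w 0.0938
[-0.78  0.62  1.01  1.79 -0.6   1.07 -0.22]
```

Call:
{"fn": "move_arm", "kwargs": {"moves": [[-1,0.015,-0.008,0.2,0],[-1,0.015,-0.008,0.4,0],[-1,0.015,-0.008,0.6,0],[-1,0.015,-0.008,0.7,0],[-1,0.015,-0.008,0.7,0],[1,0.015,-0.008,0.7,0],[1,0.015,-0.008,0.7,0],[1,0.015,-0.008,0.7,0],[1,0.015,-0.008,0.7,0],[1,0.015,-0.008,0.7,0],[1,0.015,-0.008,0.7,0],[1,0.015,-0.008,0.7,0],[1,0.015,-0.008,0.68,0],[1,0.015,-0.008,0.65,0],[1,0.015,-0.008,0.65,0]], "force": 25}}

```text
time_s: 15.9
ee_pos: [0.6364, -0.009, 0.0222]
tool_rot: [0.0, 0.902, 0.432, 0.0]
wrist_force: [0.5, 0.8, -3.1]
grip_width: 0.0502
gripper_force: 25.0
```

```bash
python3 -c "
from h import *
# fitted: fixed face (643.8,64.2), yaw -99.9; grip pt at 42.5 along u; standoff 25
u=np.array([np.cos(np.radians(-99.9)),np.sin(np.radians(-99.9))])
for so in(25,0):
  t=np.array([643.8,64.2])+u*(42.5+so);print(t);plan(t[0],t[1],22,-9.9)
p,d=vision.grab_frame('side');S=cloud('side',d)
for z in((.012,.08),(.035,.08)): print(rect(seg(S,(.62,-.012),.065,*z)))
print(env.get_state()['wrist_force'])
"
```

```text
[632.19478573  -2.29487952]
t 15.9 pos [636.4  -9.   22.2] yawy -38.83 -> [ 0.0131 -0.0372  0.0012] roll -0.3215 w 0.0502
[636.49301324  22.33285364]
t 15.9 pos [636.4  -9.   22.2] yawy -38.83 -> [ 0.1225 -0.0977  0.0012] roll -0.3215 w 0.0502
[634.2 -14.2  98.8  71.8  37. ]
[634.6 -13.9  97.9  71.8  37. ]
[-0.18932991  0.3041365  -3.14386629]
```

Call:
{"fn": "move_arm", "kwargs": {"moves": [[1,0.013,-0.037,0,-0.08],[1,0.013,-0.037,0,-0.16],[1,0.013,-0.037,0,-0.24],[1,0.013,-0.037,0,-0.32],[1,0.013,-0.037,0,-0.3215],[1,0.013,-0.037,0,-0.3215],[1,0.013,-0.037,0,-0.3215]]}}

```text
time_s: 16.65
ee_pos: [0.6318, -0.0023, 0.0213]
tool_rot: [-0.0, 0.766, 0.642, -0.0]
wrist_force: [0.2, 0.3, -3.3]
grip_width: 0.0502
gripper_force: 25.0
```

```bash
python3 -c "
from h import *
plan(636.5,22.3,12,-9.9)
for n in('top','side'):
  p,d=vision.grab_frame(n);cv2.imwrite(f'pics/{n}2.png',p[...,::-1]);np.save(n+'2.npy',d)
a=cv2.imread('pics/top2.png')[140:260,230:390];b=cv2.imread('pics/side2.png')[160:280,300:460]
cv2.imwrite('pics/c2.png',cv2.resize(np.vstack([a,b]),None,fx=2.5,fy=2.5,interpolation=cv2.INTER_CUBIC)[:600])
"
```

```text
t 16.65 pos [631.8  -2.3  21.3] yawy -10.08 -> [0.125  0.0017 0.0467] roll -0.0019 w 0.0502
```

View pics/c2.png

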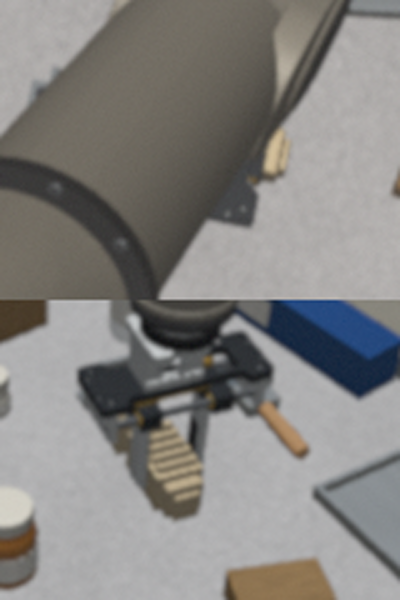

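The arm hides the joint from above. The side crop shows the good half level in the grip, nearly in line. I lower it to the bench and creep in, watching the force.

Call:
{"fn": "move_arm", "kwargs": {"moves": [[1,0,0.002,0.02,0],[1,0,0.002,0.042,-0.002],[1,0,0.002,0.042,-0.002],[1,0.03,0.002,0.042,-0.002],[1,0.06,0.002,0.042,-0.002],[1,0.09,0.002,0.042,-0.002],[1,0.105,0.002,0.042,-0.002],[1,0.105,0.002,0.042,-0.002],[1,0.105,0.002,0.042,-0.002]]}}

```text
time_s: 17.65
ee_pos: [0.6359, 0.0184, 0.0131]
tool_rot: [0.0, 0.764, 0.645, -0.0]
wrist_force: [0.4, 0.2, -3.3]
grip_width: 0.0498
gripper_force: 25.0
```

Call:
{"fn": "move_arm", "kwargs": {"moves": [[1,0.005,0,0,0],[1,0.01,0,0,0],[1,0.01,0,0,0]]}}

```text
time_s: 17.95
ee_pos: [0.6363, 0.0204, 0.0131]
tool_rot: [-0.0, 0.764, 0.645, 0.0]
wrist_force: [-0.2, -0.4, -3.4]
grip_width: 0.0501
gripper_force: 25.0
```

Call:
{"fn": "move_arm", "kwargs": {"moves": [[1,0.005,0,0,0],[1,0.01,0,0,0],[1,0.01,0,0,0]]}}

```text
time_s: 18.25
ee_pos: [0.6366, 0.0224, 0.0131]
tool_rot: [0.0, 0.764, 0.645, -0.0]
wrist_force: [-0.3, -0.7, -2.6]
grip_width: 0.0501
gripper_force: 25.0
```

Call:
{"fn": "move_arm", "kwargs": {"moves": [[1,0.005,0,0,0],[1,0.005,0,0,0]]}}

```text
time_s: 18.45
ee_pos: [0.6365, 0.0225, 0.0131]
tool_rot: [0.0, 0.765, 0.644, -0.0]
wrist_force: [-1.9, -4.4, -2.5]
grip_width: 0.0499
gripper_force: 25.0
```

Call:
{"fn": "move_arm", "kwargs": {"moves": [[1,0.005,0,0,0],[1,0.005,0,0,0]]}}

```text
time_s: 18.65
ee_pos: [0.6365, 0.0226, 0.0131]
tool_rot: [0.001, 0.765, 0.644, -0.001]
wrist_force: [-2.5, -9.0, -1.2]
grip_width: 0.0499
gripper_force: 25.0
```

Call:
{"fn": "move_arm", "kwargs": {"moves": [[1,0.005,0,0,0],[1,0.005,0,0,0]]}}

```text
time_s: 18.85
ee_pos: [0.6365, 0.0226, 0.0131]
tool_rot: [0.001, 0.765, 0.644, -0.001]
wrist_force: [-3.7, -12.6, 0.7]
grip_width: 0.05
gripper_force: 25.0
```

Contact came exactly where planned. Now I set it down, release, and pull clear to look.

Call:
{"fn": "move_arm", "kwargs": {"moves": [[1,-0.008,0,0.003,0],[1,-0.01,0,0.006,0],[1,-0.01,0,0.006,0],[0.2,-0.01,0,0.006,0],[-0.3,-0.01,0,0.006,0],[-0.4,-0.01,0,0.006,0],[-0.4,-0.01,0,0.006,0],[-0.4,-0.01,0,-0.1,0],[-0.4,-0.01,0,-0.3,0],[-0.4,-0.01,0,-0.5,0],[-0.4,-0.01,0,-0.65,0],[-0.4,-0.3,0,-0.65,0],[-0.4,-0.5,0,-0.65,0],[-0.4,-0.7,0,-0.65,0],[-0.4,-0.95,0,-0.65,0],[-0.4,-0.95,0,-0.65,0]]}}

```text
time_s: 20.45
ee_pos: [0.6029, -0.1693, 0.1441]
tool_rot: [0.001, 0.767, 0.641, -0.0]
wrist_force: [-0.3, -0.1, 0.5]
grip_width: 0.0656
gripper_force: 0.0
```

Call:
{"fn": "move_arm", "kwargs": {"moves": [[-0.4,-0.25,0,0,0],[-0.4,-0.5,0,0,0],[-0.4,-0.75,0,0,0],[-0.4,-0.75,0,0,0]]}}

```text
time_s: 20.85
ee_pos: [0.5765, -0.3175, 0.144]
tool_rot: [0.001, 0.767, 0.641, -0.001]
wrist_force: [0.2, 0.4, -0.3]
grip_width: 0.0658
gripper_force: 0.0
```

```bash
cat > m.py <<'E'
from h import *
import sys
k=sys.argv[1]
ims=[]
for n,c in(('top',(140,225,240)),('side',(170,315,240))):
  p,d=vision.grab_frame(n);np.save(n+k+'.npy',d);W=cloud(n,d)
  ims.append(cv2.resize(p[c[0]:c[0]+90,c[1]:c[1]+130,::-1],None,fx=5,fy=3.3*1.0,interpolation=cv2.INTER_CUBIC) if 0 else cv2.resize(p[c[0]:c[0]+75,c[1]:c[1]+150,::-1],None,fx=4,fy=4,interpolation=cv2.INTER_CUBIC))
  m=(W[...,2]>.012)&(W[...,2]<.057)&(abs(W[...,0]-.64)<.07)&(W[...,1]>-.05)&(W[...,1]<.16)
  P=W[m]
  a=np.radians(-99.9);u=np.array([np.cos(a),np.sin(a)]);v=np.array([-u[1],u[0]])
  s=(P[:,:2]-[.6438,.0642])@u*1000;t=(P[:,:2]-[.6438,.0642])@v*1000
  for q in range(-72,96,8):
    b=(s>q)&(s<=q+8)
    if b.sum()>4: print(n,q,b.sum(),np.percentile(t[b],[1,99]).round(1))
  print("end",np.percentile(s,99.7).round(1))
cv2.imwrite(f'pics/m{k}.png',np.vstack(ims))
plan(636,22,150,-9.9)
E
python3 m.py 3
```

```text
top -72 107 [-24.9  25.2]
top -64 95 [-24.5  25. ]
top -56 107 [-25.   24.2]
top -48 92 [-24.8  25.3]
top -40 110 [-24.9  24.1]
top -32 93 [-24.6  24.8]
top -24 99 [-24.6  23.7]
top -16 108 [-24.6  25.1]
top -8 99 [-25.3  25.2]
top 0 93 [-25.8  23.3]
top 8 109 [-26.   24.2]
top 16 92 [-25.8  23.9]
top 24 103 [-26.1  24.8]
top 32 104 [-25.8  24.4]
top 40 99 [-25.9  24.2]
top 48 99 [-25.6  23.3]
top 56 95 [-26.1  23.2]
top 64 103 [-25.3  24.4]
top 72 86 [-25.6  23.1]
top 80 82 [-20.3  18.8]
top 88 50 [-16.7  13.6]
end 94.0
side -72 54 [-22.6  22.6]
side -64 32 [-23.3  21.4]
side -56 58 [-23.   22.9]
side -48 40 [-23.5  23.7]
side -40 46 [-23.2  22.2]
side -32 64 [-23.8  24.2]
side -24 33 [-23.1  26.6]
side -16 78 [-23.5  25.8]
side -8 30 [-23.3  26.9]
side 0 35 [-24.4  25.4]
side 8 64 [-24.7  20.8]
side 16 48 [-24.7  21.1]
side 24 45 [-24.5  20.1]
side 32 75 [-24.5  22.4]
side 40 33 [-25.1  25.3]
side 48 72 [-24.6  22.7]
side 56 35 [-24.2  20.4]
side 64 100 [-24.4  25.7]
side 72 80 [-24.2  24.6]
side 80 68 [-19.2  20.4]
side 88 100 [-17.2  15.6]
end 96.1
t 20.95 pos [ 579.1 -311.2  143.1] yawy -9.88 -> [ 1.69   -0.0057 -0.0345] roll 0.0002 w 0.0658
```

View pics/m3.png

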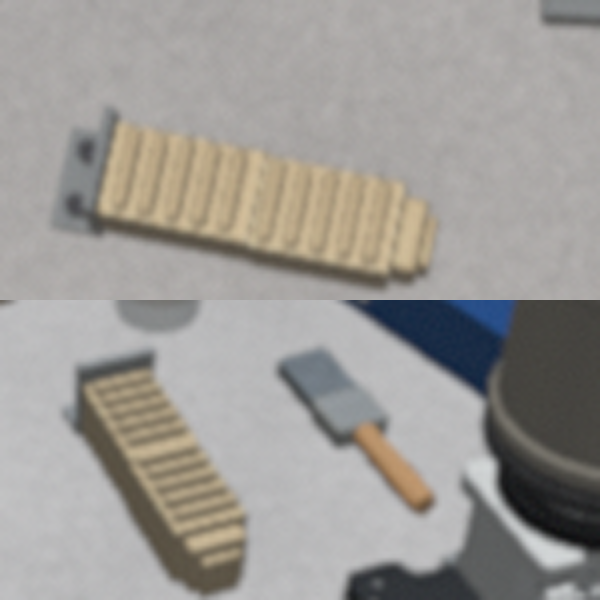

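The joint looks closed, and the pieces are in line to a fraction of a degree. Sideways, both cameras agree the good half sits about 1.1 mm too far towards the robot. There is plenty of time, so I will regrip, shift it 1.1 mm and press again.

Call:
{"fn": "move_arm", "kwargs": {"moves": [[-0.4,0.25,0,0,0],[-0.4,0.5,0,0,0],[-0.4,0.75,0,0,0],[-0.4,0.85,0,0,0]]}}

```text
time_s: 21.35
ee_pos: [0.6098, -0.1345, 0.1425]
tool_rot: [-0.001, 0.762, 0.648, 0.001]
wrist_force: [-0.0, -0.5, -0.8]
grip_width: 0.0657
gripper_force: 0.0
```

Call:
{"fn": "move_arm", "kwargs": {"moves": [[-0.4,0.25,0,0,0],[-0.4,0.5,0,0,0],[-0.4,0.75,0,0,0],[-0.4,0.84,0,0,0],[-0.4,0.84,0,0,0],[-0.4,0.84,0,0,0]]}}

```text
time_s: 21.95
ee_pos: [0.6364, 0.0241, 0.143]
tool_rot: [-0.0, 0.764, 0.645, -0.0]
wrist_force: [0.1, -0.1, 0.2]
grip_width: 0.0657
gripper_force: 0.0
```

```bash
python3 -c "
from h import *
plan(636.5,22.0,12.5,-9.9)"
```

```text
t 21.95 pos [636.4  24.1 143. ] yawy -9.62 -> [-0.0099  0.0022  0.6526] roll 0.0031 w 0.0657
```

Call:
{"fn": "move_arm", "kwargs": {"moves": [[-0.4,-0.01,0.002,0.2,0.003],[-0.4,-0.01,0.002,0.4,0.003],[-0.4,-0.01,0.002,0.6,0.003],[-0.4,-0.01,0.002,0.652,0.003],[-0.4,-0.01,0.002,0.652,0.003],[1,-0.01,0.002,0.652,0.003],[1,-0.01,0.002,0.652,0.003],[1,-0.01,0.002,0.652,0.003],[1,-0.01,0.002,0.652,0.003],[1,-0.01,0.002,0.652,0.003]], "force": 25}}

```text
time_s: 22.95
ee_pos: [0.6377, 0.0213, 0.0145]
tool_rot: [0.0, 0.766, 0.643, 0.001]
wrist_force: [-1.8, -0.8, 9.4]
grip_width: 0.05
gripper_force: 25.0
```

Call:
{"fn": "move_arm", "kwargs": {"moves": [[1,-0.005,0,-0.003,0],[1,-0.015,0,-0.004,0],[1,-0.015,0.0055,-0.004,0],[1,-0.015,0.0055,-0.004,0],[1,-0.005,0.0055,-0.004,0],[1,-0.005,0.0055,-0.004,0]]}}

```text
time_s: 23.55
ee_pos: [0.6372, 0.0191, 0.0145]
tool_rot: [-0.0, 0.766, 0.643, -0.0]
wrist_force: [-10.1, -1.8, 16.4]
grip_width: 0.05
gripper_force: 25.0
```

```bash
python3 -c "
from h import *
plan(637.6,22.4,12.5,-9.9);print(env.get_state()['wrist_force'])"
```

```text
t 23.55 pos [637.2  19.1  14.5] yawy -10.03 -> [ 0.0167 -0.0007  0.0099] roll -0.0015 w 0.05
[-10.09939204  -1.83651307  16.37531692]
```

Call:
{"fn": "move_arm", "kwargs": {"moves": [[1,0.004,0,0,0],[1,0.008,0,0,0],[1,0.008,0,0,0]]}}

```text
time_s: 23.85
ee_pos: [0.6376, 0.0195, 0.0145]
tool_rot: [0.001, 0.766, 0.642, -0.001]
wrist_force: [-8.1, -6.2, 14.2]
grip_width: 0.0501
gripper_force: 25.0
```

Call:
{"fn": "move_arm", "kwargs": {"moves": [[1,0.005,0,0,0],[1,0.005,0,0,0]]}}

```text
time_s: 24.05
ee_pos: [0.6383, 0.0206, 0.0145]
tool_rot: [0.001, 0.766, 0.642, -0.0]
wrist_force: [-4.0, -7.1, 10.8]
grip_width: 0.0495
gripper_force: 25.0
```

The tool is pressing the piece down on the bench a little, since it gripped before it had finished descending. I relax that first.

Call:
{"fn": "move_arm", "kwargs": {"moves": [[1,0,0,-0.004,0],[1,0,0,-0.008,0],[1,0,0,-0.008,0],[1,0,0,-0.008,0]]}}

```text
time_s: 24.45
ee_pos: [0.6379, 0.0213, 0.0151]
tool_rot: [0.001, 0.766, 0.643, -0.001]
wrist_force: [0.2, -5.2, -3.0]
grip_width: 0.0493
gripper_force: 25.0
```

```bash
python3 -c "
from h import *
plan(637.6,22.4,14.5,-9.9);s=env.get_state();print(s['wrist_force'],s['ft_torque'])"
```

```text
t 24.45 pos [637.9  21.3  15.1] yawy -10.03 -> [ 0.0053 -0.0027  0.0028] roll -0.0015 w 0.0493
[ 0.2018578  -5.22982901 -3.01929929] [-1.39169677  0.06499897 -0.01233309]
```

Call:
{"fn": "move_arm", "kwargs": {"moves": [[1,0.005,0,0,0],[1,0.005,0,0,0],[1,0.005,0,0,0]]}}

```text
time_s: 24.75
ee_pos: [0.638, 0.0213, 0.0151]
tool_rot: [0.001, 0.766, 0.642, -0.001]
wrist_force: [-1.3, -9.5, -3.0]
grip_width: 0.0503
gripper_force: 25.0
```

Call:
{"fn": "move_arm", "kwargs": {"moves": [[1,0.005,0,0.002,0],[1,0.005,0,0.003,0],[1,0.005,0,0.003,0]]}}

```text
time_s: 25.05
ee_pos: [0.638, 0.0214, 0.0148]
tool_rot: [0.001, 0.767, 0.642, -0.001]
wrist_force: [-3.3, -13.9, 4.9]
grip_width: 0.0499
gripper_force: 25.0
```

Call:
{"fn": "move_arm", "kwargs": {"moves": [[1,-0.006,0,0,0],[1,-0.006,0,0,0],[0.2,-0.006,0,0,0],[-0.3,-0.006,0,0,0],[-0.4,-0.006,0,0,0],[-0.4,-0.006,0,0,0],[-0.4,-0.01,0,0,0],[-0.4,-0.01,0,-0.1,0],[-0.4,-0.01,0,-0.3,0],[-0.4,-0.01,0,-0.5,0],[-0.4,-0.01,0,-0.65,0],[-0.4,-0.3,0,-0.65,0],[-0.4,-0.5,0,-0.65,0],[-0.4,-0.7,0,-0.65,0],[-0.4,-0.95,0,-0.65,0]]}}

```text
time_s: 26.55
ee_pos: [0.6055, -0.1627, 0.1446]
tool_rot: [-0.0, 0.765, 0.644, 0.0]
wrist_force: [1.0, -0.5, -1.0]
grip_width: 0.0654
gripper_force: 0.0
```

Call:
{"fn": "move_arm", "kwargs": {"moves": [[-0.4,-0.25,0,0,0],[-0.4,-0.5,0,0,0],[-0.4,-0.75,0,0,0],[-0.4,-0.75,0,0,0]]}}

```text
time_s: 26.95
ee_pos: [0.5761, -0.3183, 0.1453]
tool_rot: [0.001, 0.769, 0.639, -0.001]
wrist_force: [0.6, -0.2, -0.3]
grip_width: 0.0657
gripper_force: 0.0
```

```bash
python3 m.py 4
```

```text
top -72 107 [-24.5  24.3]
top -64 94 [-24.4  25.4]
top -56 102 [-24.5  23.7]
top -48 93 [-24.6  25.5]
top -40 109 [-24.8  24.8]
top -32 98 [-24.7  23.6]
top -24 101 [-24.4  24.9]
top -16 105 [-24.7  25.2]
top -8 102 [-24.4  24.7]
top 0 95 [-24.2  25.1]
top 8 104 [-24.5  25.3]
top 16 93 [-24.4  24.7]
top 24 103 [-24.3  26.1]
top 32 99 [-24.8  22.8]
top 40 100 [-24.6  25.4]
top 48 104 [-24.4  25.5]
top 56 95 [-24.2  25.1]
top 64 101 [-24.1  25.1]
top 72 89 [-24.3  23.8]
top 80 78 [-19.3  19.6]
top 88 47 [-13.8  13.4]
end 93.5
side -72 63 [-23.6  23.5]
side -64 25 [-23.3  22.1]
side -56 63 [-23.  23.]
side -48 36 [-23.3  25.7]
side -40 49 [-23.4  25.9]
side -32 62 [-24.   23.8]
side -24 29 [-23.   25.1]
side -16 78 [-23.1  24.6]
side -8 39 [-22.9  25.1]
side 0 34 [-24.3  25.8]
side 8 53 [-22.9  22.8]
side 16 55 [-23.1  24.1]
side 24 45 [-23.3  20.5]
side 32 72 [-23.  24.]
side 40 32 [-23.   24.5]
side 48 73 [-22.9  25.6]
side 56 39 [-22.7  26.6]
side 64 92 [-22.7  25.1]
side 72 88 [-22.9  25.1]
side 80 83 [-18.3  21.6]
side 88 79 [-14.7  19.7]
end 95.7
t 27.05 pos [ 578.7 -311.9  144.5] yawy -10.16 -> [ 1.6937 -0.0124 -0.028 ] roll -0.0029 w 0.0658
```

View pics/m4.png

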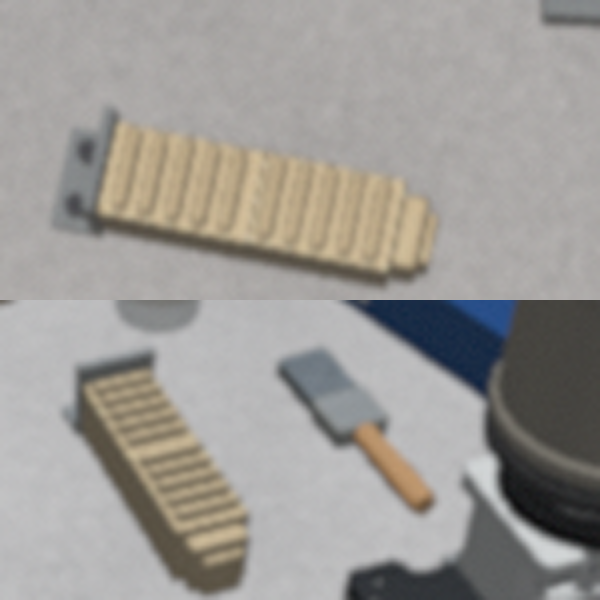

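The two halves now line up to about 0.3 mm with the seam closed. I check the rest of the bench and the crate before handing in.

```bash
python3 -c "
from h import *
p,d=vision.grab_frame('side');cv2.imwrite('pics/side5.png',p[...,::-1])"
```

```text
(no output)
```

View pics/side5.png

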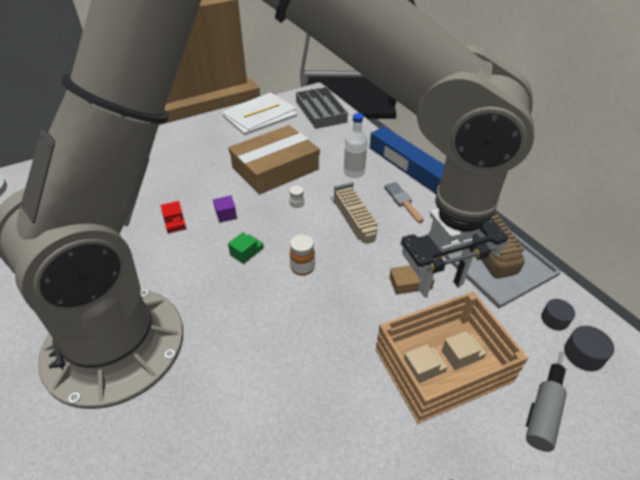

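Both miscasts lie in the crate at (425,362) and (464,350). The joined tooth is at (355,212), the other things are unmoved, and the gripper is clear.

```bash
python3 -c "
from h import *
print(env.close_job())"
```

```text
the job is handed in; nothing more can be done
None
```

I handed the job in at about 27 s: both miscasts are in the crate, the good half is butted against the fixed half and in line to about 0.3 mm, and the other things appear unmoved in the last side view.

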